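# Hang the vice packing blocks on the sprung bench hook

### The job

Put the three upright wooden packing blocks away on the bench hook: thread them by their slots over the upturned tip one at a time and without ramming them onto it, the narrowest first (at the back), then the middle one, the widest last (in front). Push each block back along the bar and hold it for about a second with a firm but gentle push of about 10 N (never over 20 N), first against the sprung stop, then against the block before it, so that in the end all three hang freely on the bar, face to face behind the tip. Do not disturb the glue bottle, the white jar or the clear tape roll.

Things in the scene. Friction and masses are not known exactly. Their poses are not given: they have to be found in the camera images.
- hook: Fixed steel hook; origin on the bench under its column (top 156 mm). x runs from tip to column; 10 mm round bar along -x, axis 130 mm up. Before the column a clamped collar with a sprung black pad (28 mm dia) faces the tip. Its place changes and is not reported: feel for it. Unloaded, the pad's face is anywhere from x = -42 to -72 mm; it yields 1 mm per 3.5 N, 10 mm at most.
- hook_tip (a point): Free end of the hook, on the bar's axis: 172 mm in front of the hook's origin, 130 mm above the bench; axes as the hook's. Here the 10 mm bar turns straight up; the top of the upturn is 15 mm above this point, its front and rear sides 5 mm before and behind it; the bar's underside is 5 mm below. The hook's base plate below is 12 mm high, 90 mm wide.
- narrow_center (a point): Centre of the narrowest block: beech, 26 mm thick (x), 34 wide (y), 100 high (z), about 0.1 kg, standing on the bench; front and back alike. All three blocks have the same slot right through the thickness: 18 mm wide, 29 high, from 3 mm below the centre to 26 above it. Hung on the bar, the centre is 21 mm below the bar's axis.
- middle_center (a point): Centre of the middle block: as the narrow one but 46 mm wide (y), 0.13 kg. Obstacle in front of the robot: the fixed bag sealer (x 0.48 to 0.58 m, y -0.2 to 0.17 m) with its lever raised, from about 0.08 m high at the left end to about 0.22 m at the right end.
- wide_center (a point): Centre of the widest block: as the narrow one but 58 mm wide (y), 0.16 kg. Any of the three blocks may stand behind the sealer, the other two in front of it. A fixed tape dispenser, 78 mm high, stands at x 0.61 to 0.77 m, y 0.18 to 0.22 m.
- glue_center (a point): Bystander: upright white glue bottle with needle cap, 36 mm diameter, 96 mm high; its centre. Leave it.
- jar_center (a point): Bystander: white screw jar, 64 mm diameter, 66 mm high; its centre. Leave it.
- tape_center (a point): Bystander: roll of clear tape lying flat, 94 mm diameter, 24 mm high; its centre. Leave it.
Not all that is in view belongs to the job. What is shaped like the part that bears narrow_center but orange is not meant.

How it is judged:
By the outcome, as a careful person would: the job done as asked, in the order asked, and still so for the second after the job is handed in, with the robot touching nothing.
It also fails if it takes over 72 s, if anything falls off the work surface, if the arm or the gripper's body presses on something with over 40 N, if the wrist force passes 120 N, or if a joint passes its speed limit or range.

### The arm

A 6-joint arm with a two-finger parallel gripper is mounted at the origin on a cart in front of the work surface, level with it; the furniture and walls round the work are solid. World frame = base frame: x ahead of the robot, y to its left, z up, the work surface at z = 0. Lengths are in mm, angles in rad, forces in N, time in s.
With the tool pointing down it reaches from about 300 to 775 mm from the base axis. Payload 14.6 kg.
Tool frame: the origin (TCP) lies at the very end of the fingers, on their centre line; the grasp point (between the pads) lies 19 mm behind it; z points along the fingers, x is the direction in which the jaws open and shut, and the axes are right-handed (so a half turn about z gives the same grasp; the last joint's range is limited). The gripper opens to 94 mm and grips with 3 to 60 N. Pads are 16 mm wide; open, the fingers measure 119 mm over their backs; the gripper's body (75 mm by 177 mm) begins 78 mm behind the grasp point.
Start: joints at [1.192, 0.3, 1.521, -0, 1.321, -0.067], TCP at [168.722, 523.471, 205.446] pointing down, gripper open.
Joint ranges: [-3.03, 3.03], [-0.79, 2.21], [0.23, 2.52], [-1.04, 4.18], [0, 3.07], [-2.55, 2.55]. Speed limits (rad/s): [2.22, 2.22, 2.57, 3.14, 3.14, 3.14].

### API

Orientations are given as a unit quaternion [w, x, y, z].
In Python, from rig import * gives the robot as it stands.
- The arm moves only by the tool arm_command, never from a script. Its argument "series" is a list that holds one entry, the list of rows, each a list of 4 numbers: the shift along the tool's x, y, z in cm, then the turn about the tool's z in rad. In form: [[[x, y, z, spin], ...]]. A call has 1 to 12 rows; each row shifts and turns the commanded pose from where the row before left it, along the tool's axes as they then stand; what a row does not reach is not made up. A row lasts 1/10 s, in which the tool goes at most 50 mm and 8.59 degrees, less where a joint would pass 70% of its speed; a pose out of reach is approached as far as the arm can. A call with a gripper value outside its range is refused whole. "fingers" is the finger opening in cm, from 0 to 9.4, set as the call begins (left out, the last holds). The fingers move at their own pace and stop on an object; "force" is the grip in N (left out, the last holds). Time passes only in rows, so rows that do not move let the fingers close. It gives the time, the measured TCP pose, the force and the opening at its end, in the units of the state.
- get_state(): the state, without advancing time (a new reading comes with each control period).
- read_camera(name): name is "side" or "top"; returns the picture (420x560x3 uint8, red, green, blue); there is no depth.
- camera_params(name): a dict with "fx", "fy", "cx", "cy" (pixels), "origin" and "attitude" of the camera in the world. Camera axes: x right, y down, z forward; pixel columns grow to the right and rows downward; lengths in mm; the calibration is good to about 2 mm. A picture is of the moment at which its call begins. camera_params takes no time and is no camera call.
- job_done(): hands the job in, once; it reports no verdict.
Trained networks look in the newest picture that a camera, given by its name, has taken for a name from the list of things; names that differ only in an ending like _2 or _b are one class to them, and where a whole thing is asked for, a point or a joint stands for the part that bears it (a point fixed in the world has none). Each returns a list of dicts, best first, with "conf" (0 to 1); they miss things now and then, are a little off and sometimes report something else, mostly with a low value. They report only what shows in the picture. A call takes as long as a camera call. They do not tell look-alikes from the thing itself.
- outline_of(camera, thing): "region" (420x560 bool, what is visible of it) and "box" ([left, top, width, height] in pixels, round what is visible of it).
The state is a dict: "clock": time; "joints": joint angles; "qd": joint speeds; "effort": joint torques, N m; "ee_pos": TCP position; "tcp_rot": TCP orientation; "ft_force": force on the tool from outside, world axes, zero at the start; "torque": the same for the moment, N m; "gripper_width": opening from 0.0 (shut) to 1.0 (fully open).
Only numpy, scipy, OpenCV 4.12 (cv2) and the standard library are available. Lean on these libraries where they do the work, as an engineer would, in place of code of your own. Each camera call takes 0.05 s, during which the arm holds its last target. There are 200 camera calls.

## Working session

There is one attempt and no reset: what is moved stays moved. The work goes in short steps, Python scripts to look and compute and a tool call to move; the robot and the scene stay as the last step left them, time stands still between calls to the robot, and variables do not carry over. Pictures are saved under pics/ and viewed, about 8 in all and at most 12, crops included, and the job is handed in when it is done.

Besides the shell and the picture viewer there is one more tool, called after "Emit:" as name([rows], argument=value, ...), one row to a line, values as JSON. arm_command: Moves the arm, as the interface text tells. Its arguments: {"type":"object","properties":{"series":{"type":"array"},"fingers":{"type":"number"},"force":{"type":"number"}},"required":["series"]}

```bash
ls; mkdir -p pics
python3 - <<'E'
from rig import *
import cv2,numpy as np
s=get_state();print(s)
for c in("side","top"):
    im=read_camera(c);cv2.imwrite(f"pics/{c}0.png",im[:,:,::-1]);print(c,camera_params(c))
    for t in["hook","hook_tip","narrow_center","middle_center","wide_center","glue_center","jar_center","tape_center"]:
        try:print(t,[(round(d["conf"],2),d["box"]) for d in outline_of(c,t)][:4])
        except Exception as e:print(t,e)
E
```

```text
pics
{'clock': 0.0, 'joints': array([ 1.19240498e+00,  3.00456135e-01,  1.52158186e+00,  4.42293015e-06,
        1.32068705e+00, -6.65935420e-02]), 'qd': array([ 0.00028183, -0.00022988,  0.00026861,  0.00113728, -0.00041316,
        0.00038013]), 'effort': array([-4.63274337e-04, -5.31804979e+01, -3.52723038e+01,  7.07690092e-02,
        2.45692651e-02, -1.60393733e-04]), 'ee_pos': array([168.62579724, 523.23967668, 204.89420787]), 'tcp_rot': array([ 3.00334843e-04,  8.08322608e-01,  5.88739536e-01, -4.79977402e-04]), 'ft_force': array([ 0.02444254,  0.33952927, -0.46655049]), 'torque': array([ 0.0344106 ,  0.03429572, -0.01019128]), 'gripper_width': 1.0034766532086432}
side {'fx': 385.8159800260404, 'fy': 385.8159800260404, 'cx': 272.59786882140975, 'cy': 203.42822030352914, 'origin': array([ 635.0468494 , -754.23302052,  587.11228672]), 'attitude': array([-0.51994683,  0.85411614,  0.01150316,  0.00293007])}
hook [(0.66, [225.6, 168.8, 67.2, 54.5])]
hook_tip [(0.71, [221.2, 169.0, 62.8, 56.7])]
narrow_center [(0.81, [337.7, 197.7, 14.5, 36.4]), (0.8, [160.0, 272.4, 21.3, 53.9]), (
[... 421 characters left out ...]
5542300494, 'cy': 208.112188545641, 'origin': array([ 359.39079165,  142.98003094, 1522.61612578]), 'attitude': array([ 0.07817184, -0.6922218 ,  0.7149143 , -0.06013063])}
hook [(0.64, [232.1, 200.4, 32.2, 62.8])]
hook_tip [(0.62, [228.9, 201.9, 37.6, 65.1])]
narrow_center [(0.69, [259.2, 144.6, 15.0, 16.1]), (0.52, [392.7, 269.8, 14.1, 16.1]), (0.47, [304.5, 266.9, 14.3, 12.9])]
middle_center [(0.49, [353.2, 273.2, 25.2, 9.3])]
wide_center [(0.58, [316.2, 203.7, 23.5, 14.9]), (0.17, [180.0, 263.5, 21.8, 18.3])]
glue_center []
jar_center [(0.6, [176.5, 260.8, 25.1, 24.2]), (0.33, [304.1, 268.3, 14.4, 14.3]), (0.2, [231.0, 201.8, 33.8, 60.2])]
tape_center [(0.75, [220.7, 272.2, 33.1, 33.3])]
```

Run:
```python
import cv2,numpy as np
a=cv2.imread("pics/side0.png")[150:350,110:390];b=cv2.imread("pics/top0.png")[120:320,160:440]
cv2.imwrite("pics/both.png",np.vstack([cv2.resize(a,(800,571),interpolation=2)]))
cv2.imwrite("pics/botht.png",cv2.resize(b,(800,571),interpolation=2))
```

```text
(no output)
```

View pics/both.png

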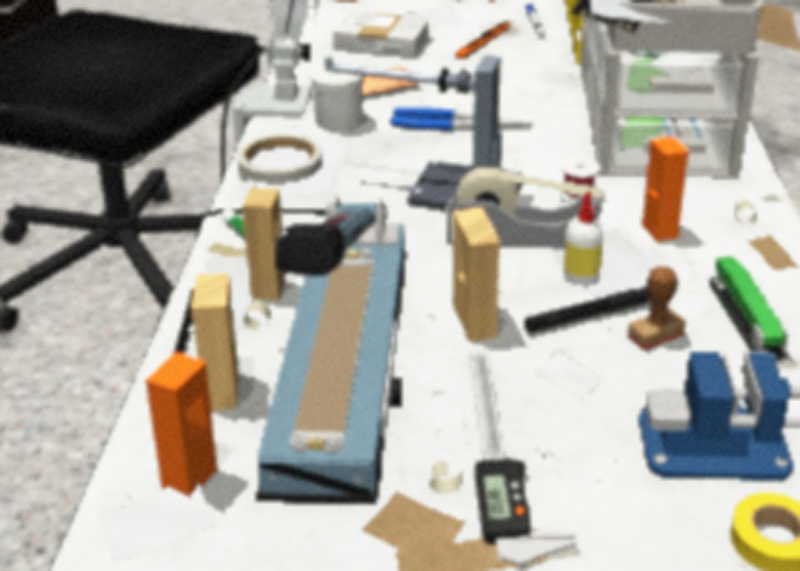

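View pics/botht.png

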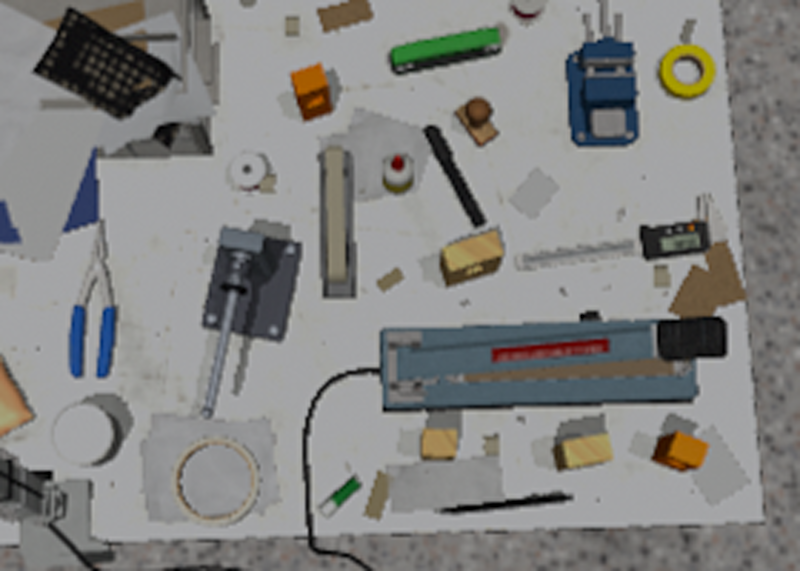

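The side crop shows three wooden blocks: narrow (crop 262,245), middle (215,340) and wide (475,275), the wide one behind the sealer. Look-alikes are the orange blocks at (180,425) and (665,190), which are not to be used. In the top crop the wooden blocks are at (440,443), (583,450) and (472,257), with orange ones at (310,90) and (682,450). The hook tip is at about (330,65) side and (207,412) top. Next I fit the poses.

```bash
cat > h.py <<'E'
from rig import *
import cv2,numpy as np
from scipy.optimize import minimize,least_squares
from scipy.spatial.transform import Rotation as R
def proj(c,P):
    k=camera_params(c);w,x,y,z=k["attitude"];M=R.from_quat([x,y,z,w]).as_matrix()
    q=(np.asarray(P,float).reshape(-1,3)-k["origin"])@M
    return np.c_[k["fx"]*q[:,0]/q[:,2]+k["cx"],k["fy"]*q[:,1]/q[:,2]+k["cy"]]
def rz(a):return np.array([[np.cos(a),-np.sin(a),0],[np.sin(a),np.cos(a),0],[0,0,1]])
def box(x,y,z,a,w,t=26,h=100):
    c=np.array([[i,j,k] for i in(-t/2,t/2) for j in(-w/2,w/2) for k in(-h/2,h/2)])
    return c@rz(a).T+[x,y,z]
def sil(c,P,s=4):
    m=np.zeros((420*s,560*s),np.uint8)
    hull=cv2.convexHull(((proj(c,P)+.5)*s).astype(np.float32)).astype(np.int32)
    cv2.fillConvexPoly(m,hull,1);return cv2.resize(m.astype(np.float32),(560,420),interpolation=cv2.INTER_AREA)
def ray(c,u,v):
    k=camera_params(c);w,x,y,z=k["attitude"];M=R.from_quat([x,y,z,w]).as_matrix()
    return k["origin"],M@[(u-k["cx"])/k["fx"],(v-k["cy"])/k["fy"],1]
def atz(c,u,v,z):
    o,d=ray(c,u,v);return o+d*(z-o[2])/d[2]
def tool():
    s=get_state();q=s["tcp_rot"];M=R.from_quat([q[1],q[2],q[3],q[0]]).as_matrix()
    return s,M
def rel(x,y,z,yaw=None):
    "cm shift in present tool axes to reach TCP x,y,z; spin to bring tool x to world yaw (mod pi)"
    s,M=tool();d=M.T@(np.array([x,y,z])-s["ee_pos"])/10
    a=np.arctan2(M[1,0],M[0,0]);sp=None
    if yaw is not None: sp=-((yaw-a+np.pi/2)%np.pi-np.pi/2)
    print("t",round(s["clock"],2),"tcp",s["ee_pos"].round(1),"F",s["ft_force"].round(1),"yaw",round(a,3),"j6",s["joints"][5].round(2),"w",round(s["gripper_width"]*94,1),"-> shift cm",d.round(2),"spin",sp and round(sp,3))
E
cat > fit.py <<'E'
from h import *
W={"narrow_center":34,"middle_center":46,"wide_center":58}
px={"narrow_center":(440,443),"middle_center":(583,450),"wide_center":(472,257)}
im={c:cv2.imread(f"pics/{c}0.png") for c in("side","top")}
wood={}
for c in im:
    h=cv2.cvtColor(im[c],cv2.COLOR_BGR2HSV).astype(int)
    wood[c]=((h[...,0]>10)&(h[...,0]<28)&(h[...,1]>75)).astype(np.float32)
for n,w in W.items():
    u,v=px[n];p=atz("top",160+u/2.857,120+v/2.857,90)
    pr=proj("side",[p[0],p[1],50])[0]
    def cost(q):
        e=0
        for c in im:
            s=sil(c,box(q[0],q[1],50,q[2],w))
            y,x=np.where(s>0);r=np.s_[max(0,y.min()-7):y.max()+8,max(0,x.min()-7):x.max()+8]
            e+=np.abs(s[r]-wood[c][r]).sum()/s.sum()
        return e
    best=min((minimize(cost,[p[0],p[1],a],method="Nelder-Mead",options=dict(initial_simplex=[[p[0]+i,p[1]+j,a+k] for i,j,k in((0,0,0),(8,0,.05),(0,8,.05),(4,4,.25))],xatol=.1,fatol=1e-4)) for a in(-.6,-.3,0,.3,.6)),key=lambda r:r.fun)
    print(n,p.round(),best.x.round(3),round(best.fun,3))
# hook tip top
f=lambda P:np.r_[proj("side",P)[0]-[225.5,172.2],proj("top",P)[0]-[232.4,263.8]]
r=least_squares(f,[300,300,145]);print("tip top",r.x,r.fun)
for uv in((207,412),(236,283),(238,262)):print(atz("top",160+uv[0]/2.857,120+uv[1]/2.857,135))
E
python3 fit.py
```

```text
narrow_center [447.  94.  90.] [4.48935e+02 9.56550e+01 6.30000e-02] 0.367
middle_center [436. -48.  90.] [ 4.3535e+02 -5.0800e+01  1.6300e-01] 0.81
wide_center [635.  53.  90.] [6.39839e+02 5.51670e+01 2.35000e-01] 0.199
tip top [482.74161484 320.46653064 133.80308109] [-0.0108301   0.00177435 -0.00220559 -0.00989798]
[481.47395449 320.16912005 135.        ]
[607.87927131 290.16350972 135.        ]
[628.96583113 287.88626883 135.        ]
```

Run:
```python
import cv2,numpy as np
a=cv2.imread("pics/side0.png")[155:230,215:295];b=cv2.imread("pics/top0.png")[190:275,220:275]
cv2.imwrite("pics/hook.png",np.hstack([cv2.resize(a,(440,412),interpolation=2),cv2.resize(b,(266,412),interpolation=2)]))
```

```text
(no output)
```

View pics/hook.png

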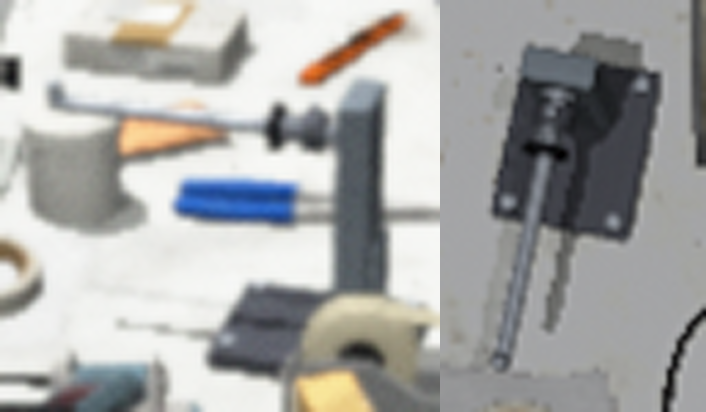

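```bash
cat > fit2.py <<'E'
from h import *
W={"narrow_center":34,"middle_center":46,"wide_center":58}
p0={"narrow_center":(449,95),"middle_center":(436,-50),"wide_center":(640,55)}
for c in("side","top"):read_camera(c)
vis={}
for n,w in W.items():
    reg={}
    for c in("side","top"):
        t=proj(c,[*p0[n],50])[0];L=outline_of(c,n)
        L=[(np.hypot(*(np.array(d["box"][:2])+np.array(d["box"][2:])/2-t)),d) for d in L]
        d=min(L,key=lambda k:k[0]);print(n,c,round(d[0],1),d[1]["box"],proj(c,box(*p0[n],50,.1,w)).min(0).round(),proj(c,box(*p0[n],50,.1,w)).max(0).round())
        if d[0]<20:reg[c]=d[1]["region"].astype(np.float32)
    def cost(q,cs=None):
        return sum(np.abs(sil(c,box(q[0],q[1],50,q[2],w))-reg[c]).sum()/reg[c].sum() for c in (cs or reg))
    for cs in (["side","top"],["side"],["top"]):
        cs=[c for c in cs if c in reg]
        if not cs:continue
        p=p0[n];b=min((minimize(cost,[*p,a],args=(cs,),method="Nelder-Mead",options=dict(initial_simplex=[[p[0]+i,p[1]+j,a+k] for i,j,k in((0,0,0),(8,0,.05),(0,8,.05),(4,4,.25))])) for a in(-.5,-.2,.1,.4)),key=lambda r:r.fun)
        print("  ",cs,b.x.round(3),round(b.fun,3))
def P(x,y,a,l):return rz(a)@l+[x,y,0]
def res(q):
    x,y,a=q;o=[]
    for c,tt,bb in(("side",(225.2,170.5),(262.6,177.7)),("top",(232.2,264.6),(240.7,223.1))):
        T=proj(c,[x,y,144])[0];B=proj(c,P(x,y,a,np.array([105,0,130])))[0];A=proj(c,[x,y,130])[0]
        n=np.array([-(B-A)[1],(B-A)[0]]);n/=np.linalg.norm(n)
        o+=list(T-tt)+[n@(np.array(bb)-A)]
    return np.array(o)
r=least_squares(res,[481,320,-.2]);print("tip",r.x.round(3),r.fun.round(2))
x,y,a=r.x
for c in("side","top"):
    im=cv2.imread(f"pics/{c}0.png")
    k=6;u0,v0,u1,v1=(215,155,295,230) if c=="side" else(220,190,275,275)
    big=cv2.resize(im[v0:v1,u0:u1],None,fx=k,fy=k,interpolation=2)
    def d(pt,col):
        q=proj(c,P(x,y,a,np.array(pt,float)))[0];q=((q+.5-[u0,v0])*k).astype(int);return tuple(map(int,q))
    cv2.line(big,d((0,0,130),0),d((110,0,130),0),(0,0,255),1);cv2.line(big,d((0,0,130),0),d((0,0,145),0),(0,255,0),1)
    cv2.circle(big,d((172,0,156),0),2,(255,0,0),-1)
    vis[c]=big
h=510;cv2.imwrite("pics/hk2.png",np.hstack([cv2.copyMakeBorder(v,0,h-v.shape[0],0,0,cv2.BORDER_CONSTANT)if v.shape[0]<h else v[:h] for v in vis.values()])[:, :800])
E
python3 fit2.py
```

```text
narrow_center side 2.0 [197.4, 213.8, 11.9, 39.3] [196. 215.] [209. 255.]
narrow_center top 86.6 [391.8, 269.8, 15.7, 14.3] [306. 269.] [320. 281.]
   ['side'] [4.46562e+02 9.59520e+01 2.00000e-03] 0.164
   ['side'] [4.46562e+02 9.59520e+01 2.00000e-03] 0.164
middle_center side 1.3 [178.9, 247.0, 14.9, 47.0] [176. 245.] [194. 294.]
middle_center top 0.2 [353.2, 272.8, 19.4, 10.7] [353. 272.] [374. 285.]
   ['side', 'top'] [ 4.35263e+02 -5.07080e+01  1.67000e-01] 0.27
   ['side'] [ 4.34375e+02 -4.80770e+01  1.77000e-01] 0.124
   ['top'] [ 4.35364e+02 -5.01110e+01  1.72000e-01] 0.139
wide_center side 1.3 [267.6, 220.4, 18.0, 47.9] [270. 222.] [283. 269.]
wide_center top 2.6 [314.2, 204.5, 23.5, 15.5] [313. 202.] [335. 219.]
   ['side', 'top'] [6.38604e+02 5.35600e+01 3.00000e-01] 0.165
   ['side'] [6.38805e+02 5.40340e+01 3.05000e-01] 0.051
   ['top'] [6.38166e+02 5.35070e+01 2.26000e-01] 0.096
tip [ 4.80957e+02  3.18728e+02 -1.94000e-01] [-0.51 -1.23  0.3   0.36 -0.5  -0.12]
```

View pics/hk2.png

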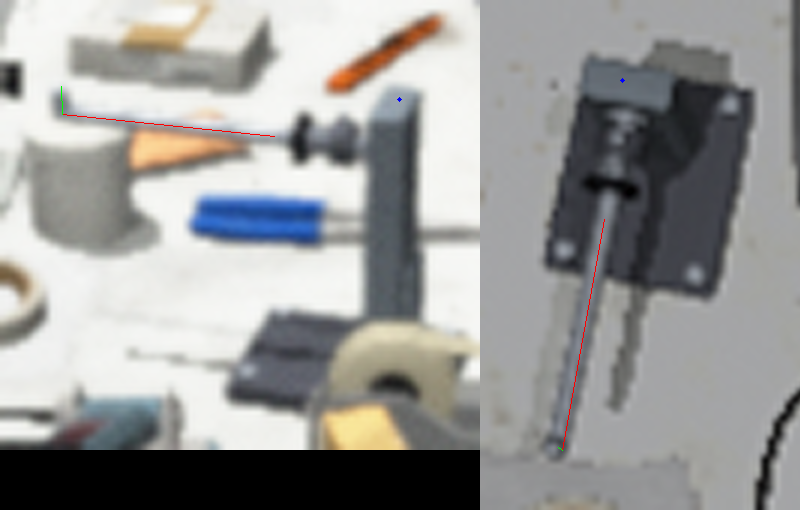

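The tip is about (481, 320.5) and the bar yaw about -0.20, since the bar in the top crop lies about 2 mm left of my first line. I'll start with the narrow block.

```bash
python3 -c "
from h import *
rel(447,95.5,160,1.60)"
```

```text
t 1.3 tcp [168.7 523.5 205.4] F [0.3 0.4 0.6] yaw 1.259 j6 -0.07 w 93.7 -> shift cm [-32.2   39.61   4.54] spin -0.341
```

Emit:
arm_command([
  [[-2.9,3.6,0,0],[-2.9,3.6,0,0],[-2.9,3.6,0,0],[-2.9,3.6,0,0],[-2.9,3.6,0.3,0],[-2.9,3.6,0.3,0],[-2.9,3.6,0.3,0],[-2.9,3.6,0.3,0],[-2.9,3.6,0.3,0],[-2.9,3.6,0.3,0],[-2.9,3.6,0.3,0],[0,0,0.3,-0.12]],
], fingers=9.4)

```text
clock: 2.5
ee_pos: [449.7, 94.6, 181.3]
tcp_rot: [0.0, 0.773, 0.635, -0.0]
ft_force: [-0.3, 0.2, 0.1]
gripper_width: 0.998
```

```bash
python3 -c "
from h import *
rel(447,95.5,64,1.60)"
```

```text
t 2.5 tcp [449.7  94.6 181.3] F [-0.3  0.2  0.1] yaw 1.375 j6 -1.25 w 93.8 -> shift cm [ 0.04 -0.29 11.73] spin -0.225
```

Emit:
arm_command([
  [[0,-0.3,1,-0.12],[0,0,1.5,-0.1],[0,0,3,0],[0,0,3,0],[0,0,2,0],[0,0,1.2,0],[0,0,0,0],[0,0,0,0]],
])

```text
clock: 3.3
ee_pos: [445.3, 99.0, 65.2]
tcp_rot: [0.0, 0.697, 0.717, 0.0]
ft_force: [0.1, 0.6, -0.2]
gripper_width: 1.003
```

```bash
python3 -c "
from h import *
rel(447,95.5,64,1.60)
a=read_camera('side')[170:300,150:320];b=read_camera('top')[210:310,260:400]
cv2.imwrite('pics/g1.png',np.hstack([cv2.resize(a,(400,306),interpolation=2),cv2.resize(b,(400,306),interpolation=2)])[:,:,::-1])"
```

```text
t 3.3 tcp [445.3  99.   65.2] F [ 0.1  0.6 -0.2] yaw 1.599 j6 -1.46 w 94.3 -> shift cm [-0.36  0.16  0.12] spin -0.001
```

View pics/g1.png

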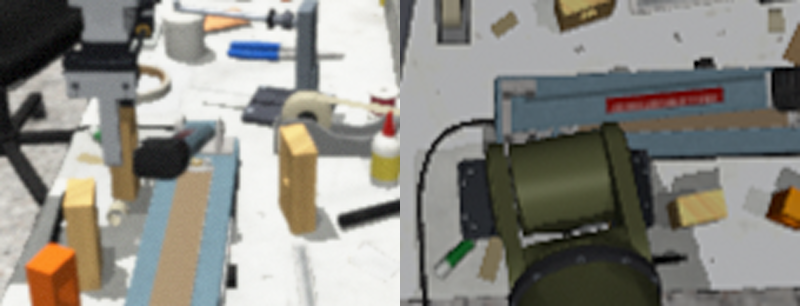

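```bash
python3 -c "
from h import *
f=lambda p:((proj('side',p)-[150,170])*2.353).round()
print(f([[445,46,65],[437,46,65],[453,46,65],[445,52,65]]))
for x in(440,447,454,460):print(x,f(box(x,95.5,50,0.03,34)[[0,4,6]]).tolist())"
```

```text
[[112. 166.]
 [104. 166.]
 [119. 167.]
 [113. 163.]]
440 [[106.0, 200.0], [129.0, 200.0], [133.0, 183.0]]
447 [[112.0, 200.0], [135.0, 200.0], [139.0, 183.0]]
454 [[118.0, 200.0], [142.0, 200.0], [145.0, 183.0]]
460 [[123.0, 200.0], [147.0, 200.0], [151.0, 183.0]]
```

The fingers straddle the narrow block: block edges run from 112 to 137 in the crop, as predicted for x=447. Now I close on it.

Emit:
arm_command([
  [[-0.3,0.15,0.1,0],[0,0,0,0],[0,0,0,0],[0,0,0,0],[0,0,0,0],[0,0,0,0]],
], fingers=0, force=25)

```text
clock: 4.0
ee_pos: [446.4, 96.0, 63.5]
tcp_rot: [-0.0, 0.697, 0.717, -0.0]
ft_force: [-0.2, 0.5, -0.6]
gripper_width: 0.527
```

Emit:
arm_command([
  [[0,0,-0.5,0],[0,0,-2,0],[0,0,-4,0],[0,0,-4,0],[0,0,-3,0]],
])

```text
clock: 4.5
ee_pos: [446.5, 96.0, 201.1]
tcp_rot: [0.001, 0.697, 0.717, 0.001]
ft_force: [-0.1, -0.1, -1.1]
gripper_width: 0.361
```

```bash
python3 -c "
from h import *
a=-.2;u=np.array([np.cos(a),np.sin(a)])
p=np.array([481,320.5])-u*50
rel(p[0],p[1],137.5,a+np.pi/2)"
```

```text
t 4.5 tcp [446.5  96.  201.1] F [-0.1 -0.1 -1.1] yaw 1.599 j6 -1.47 w 33.9 -> shift cm [23.47 -0.8   6.37] spin 0.228
```

Emit:
arm_command([
  [[2.5,0,0,0.12],[4,0,0,0.108],[4.2,-1,0,0],[4.2,-1,0,0],[4.2,-1,0,0],[4.1,-1,0,0],[0,0,0,0],[0,0,0,0]],
])

```text
clock: 5.3
ee_pos: [442.9, 332.8, 198.2]
tcp_rot: [0.0, 0.774, 0.634, -0.0]
ft_force: [0.9, -0.1, -0.8]
gripper_width: 0.359
```

```bash
cat > look.py <<'E'
from h import *
import sys
a=-.2;u=np.array([np.cos(a),np.sin(a)])
p=np.array([481,320.5])-u*50
rel(p[0],p[1],137.5,a+np.pi/2)
s,M=tool();w=float(sys.argv[1]);t=s["ee_pos"]
im=read_camera('side')
by=np.arctan2(M[1,0],M[0,0])-np.pi/2
# fit block below the tool: colour mask
h=cv2.cvtColor(im,cv2.COLOR_RGB2HSV).astype(int);wood=((h[...,0]>10)&(h[...,0]<28)&(h[...,1]>75)).astype(np.float32)
fl=np.zeros_like(wood)
def cost(q):
    S=sil('side',box(t[0]+u[0]*q[1],t[1]+u[1]*q[1],t[2]+q[0],by,w));T=sil('side',box(t[0],t[1],t[2]+55,by,w+12,30,110))
    y,x=np.where(S>0);r=np.s_[y.min()-7:y.max()+8,x.min()-7:x.max()+8]
    return (np.abs(S-wood)*(1-T))[r].sum()/S.sum()
best=min((round(cost((z,d)),3),z,d) for z in range(-45,6,1) for d in range(-8,9,2));print("cost, centre z rel tcp, fwd offset",best)
c=proj('side',t)[0].astype(int);v=max(0,c[1]-60);w0=max(0,c[0]-60)
cr=cv2.resize(im[v:v+110,w0:w0+150],(750,550),interpolation=2)
q=proj('side',box(t[0]+u[0]*best[2],t[1]+u[1]*best[2],t[2]+best[1],by,w));
for k in q: cv2.circle(cr,tuple(int(e) for e in (k+.5-[w0,v])*5),2,(255,0,0),-1)
cv2.imwrite(f'pics/{sys.argv[2]}.png',cr[:,:,::-1])
E
python3 look.py 34 n1
```

```text
t 5.3 tcp [442.9 332.8 198.2] F [ 0.9 -0.1 -0.8] yaw 1.373 j6 -0.79 w 33.7 -> shift cm [-0.44 -1.02  6.07] spin 0.002
cost, centre z rel tcp, fwd offset (np.float32(0.133), -34, 0)
```

View pics/n1.png

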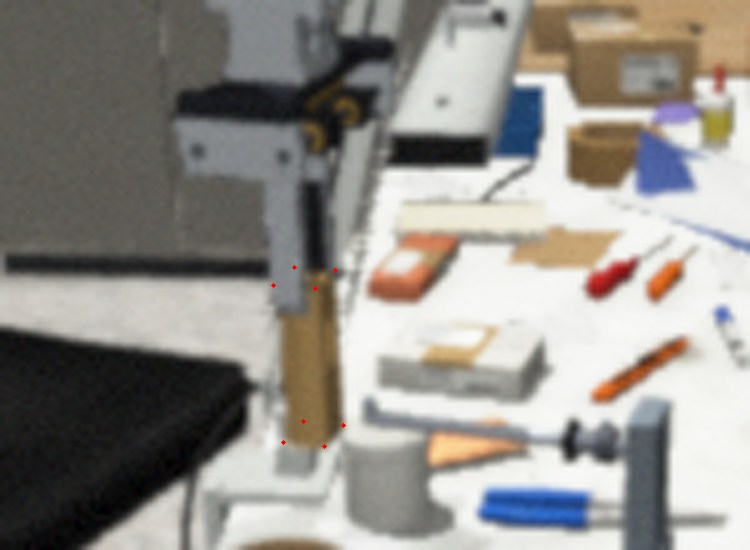

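The narrow block is held 20 mm higher than planned, because the fingers were still closing when I lifted. Its centre is 34 mm below the TCP. I'll thread it gently, then regrip it lower once it hangs on the bar.

Emit:
arm_command([
  [[-0.4,-0.3,1,0],[0,0,1.5,0],[0,0,1.55,0],[0,0.8,0,0],[0,0.8,0,0],[0,0.3,0,0],[0,0.2,0,0],[0,0.2,0,0],[0,0.2,0,0]],
], force=40)

```text
clock: 6.25
ee_pos: [464.2, 324.1, 158.2]
tcp_rot: [0.0, 0.774, 0.633, 0.0]
ft_force: [0.8, -0.3, -0.4]
gripper_width: 0.355
```

```bash
cat > st.py <<'E'
from h import *
s,M=tool();d=M.T@(s["ee_pos"]-[481,320.5,130]);f=M.T@s["ft_force"]
print("t",round(s["clock"],2),"lat",d[0].round(1),"along",d[1].round(1),"z-130",-d[2].round(1),"F lat,along,down",f.round(1),"tq",s["torque"].round(2),"w",round(s["gripper_width"]*94,1))
E
python3 st.py
```

```text
t 6.25 lat 0.3 along -17.2 z-130 28.2 F lat,along,down [-0.2  0.8  0.4] tq [ 0.05  0.07 -0.02] w 33.4
```

Emit:
arm_command([
  [[0,0.2,0,0],[0,0.2,0,0],[0,0.2,0,0],[0,0.2,0,0]],
])

```text
clock: 6.65
ee_pos: [472.0, 322.6, 157.9]
tcp_rot: [-0.0, 0.774, 0.633, -0.0]
ft_force: [-0.3, -0.6, -1.0]
gripper_width: 0.353
```

```bash
python3 st.py
```

```text
t 6.65 lat 0.3 along -9.2 z-130 27.9 F lat,along,down [-0.6 -0.2  1. ] tq [ 0.02 -0.03  0.03] w 33.2
```

Emit:
arm_command([
  [[0,0.25,0,0],[0,0.25,0,0],[0,0.25,0,0],[0,0.25,0,0],[0,0.3,0,0]],
])

```text
clock: 7.15
ee_pos: [484.9, 319.9, 158.0]
tcp_rot: [0.0, 0.774, 0.633, -0.0]
ft_force: [-0.2, -0.4, -0.9]
gripper_width: 0.359
```

```bash
python3 st.py
```

```text
t 7.15 lat 0.2 along 3.9 z-130 28.0 F lat,along,down [-0.5 -0.2  0.9] tq [-0.05 -0.04 -0.04] w 33.7
```

Emit:
arm_command([
  [[0,0.3,0,0],[0,0.4,0,0],[0,0.5,0,0],[0,0.8,0,0],[0,1,0,0],[0,1,0,0],[0,0,0.5,0],[0,0,0.5,0],[0,0,0.15,0],[0,0,0.15,0],[0,0,0.15,0]],
])

```text
clock: 8.25
ee_pos: [523.6, 312.1, 144.8]
tcp_rot: [0.0, 0.774, 0.633, 0.0]
ft_force: [-9.8, -5.2, 20.9]
gripper_width: 0.358
```

```bash
python3 st.py
```

```text
t 8.25 lat 0.2 along 43.5 z-130 14.8 F lat,along,down [ -7.   -8.6 -20.9] tq [-1.29  1.97  0.02] w 33.7
```

Emit:
arm_command([
  [[0,0,-0.15,0],[0,0,0,0],[0,0,0,0]],
])

```text
clock: 8.55
ee_pos: [523.9, 312.2, 145.1]
tcp_rot: [0.0, 0.774, 0.633, 0.0]
ft_force: [-1.2, 0.8, 1.6]
gripper_width: 0.355
```

```bash
python3 st.py
```

```text
t 8.55 lat 0.3 along 43.7 z-130 15.0 F lat,along,down [ 0.5 -1.4 -1.6] tq [0.01 0.11 0.04] w 33.4
```

Emit:
arm_command([
  [[0,0,0,0],[0,0,0,0],[0,0,0.6,0],[0,0,0.8,0],[0,0,0.6,0],[0,0,0,0]],
], fingers=5)

```text
clock: 9.15
ee_pos: [523.4, 311.7, 123.5]
tcp_rot: [-0.0, 0.774, 0.633, -0.001]
ft_force: [0.3, 0.5, 0.9]
gripper_width: 0.53
```

```bash
python3 st.py; python3 look.py 34 n2
```

```text
t 9.15 lat -0.2 along 43.3 z-130 -6.4 F lat,along,down [ 0.6  0.2 -0.9] tq [0.03 0.01 0.01] w 49.8
t 9.15 tcp [523.4 311.7 123.5] F [0.3 0.5 0.9] yaw 1.371 j6 -0.89 w 49.8 -> shift cm [ 0.02 -9.33 -1.39] spin 0.0
cost, centre z rel tcp, fwd offset (np.float32(0.148), -10, 2)
```

View pics/n2.png

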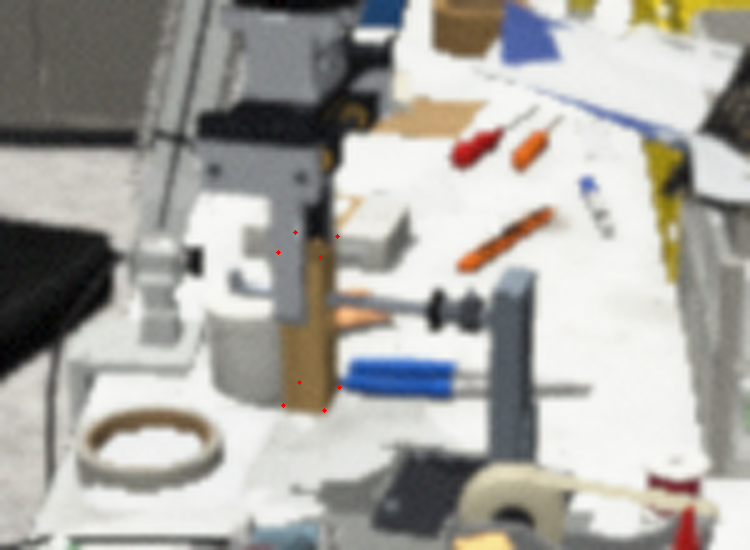

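The narrow block hangs on the bar, between the finger at crop (290,260) and the pad at (435,310). I regrip it and push it back.

Emit:
arm_command([
  [[0,0,0,0],[0,0,0,0],[0,0,0,0],[0,0,0,0],[0,0.6,-0.1,0],[0,1,0,0],[0,1.2,0,0],[0,1,0,0],[0,0.4,0,0],[0,0.2,0,0]],
], fingers=0, force=30)

```text
clock: 10.2
ee_pos: [567.5, 303.0, 125.6]
tcp_rot: [-0.0, 0.774, 0.633, -0.0]
ft_force: [-0.1, 0.1, -1.2]
gripper_width: 0.362
```

```bash
python3 st.py
```

```text
t 10.2 lat 0.1 along 88.2 z-130 -4.4 F lat,along,down [ 0.1 -0.1  1.2] tq [ 0.03 -0.06  0.01] w 34.0
```

Emit:
arm_command([
  [[0,0.15,0,0],[0,0.15,0,0],[0,0.1,0,0]],
])

```text
clock: 10.5
ee_pos: [570.9, 302.6, 126.0]
tcp_rot: [0.0, 0.774, 0.633, 0.0]
ft_force: [-0.7, -0.5, -0.5]
gripper_width: 0.361
```

Emit:
arm_command([
  [[0,0.15,0,0],[0,0.15,0,0],[0,0.05,0,0]],
])

```text
clock: 10.8
ee_pos: [574.4, 301.8, 126.0]
tcp_rot: [0.0, 0.774, 0.633, 0.0]
ft_force: [-0.0, -0.1, -1.1]
gripper_width: 0.362
```

Emit:
arm_command([
  [[0,0.15,0,0],[0,0.15,0,0],[0,0.1,0,0]],
])

```text
clock: 11.1
ee_pos: [578.4, 301.0, 125.9]
tcp_rot: [0.0, 0.774, 0.633, 0.0]
ft_force: [1.2, 0.5, -1.5]
gripper_width: 0.357
```

Emit:
arm_command([
  [[0,0.15,0,0],[0,0.15,0,0],[0,0.1,0,0]],
])

```text
clock: 11.4
ee_pos: [582.3, 300.2, 125.9]
tcp_rot: [0.0, 0.774, 0.633, 0.0]
ft_force: [0.6, 0.3, -0.9]
gripper_width: 0.357
```

Emit:
arm_command([
  [[0,0.15,0,0],[0,0.15,0,0],[0,0.1,0,0]],
])

```text
clock: 11.7
ee_pos: [586.2, 299.4, 125.9]
tcp_rot: [-0.0, 0.774, 0.633, -0.0]
ft_force: [-1.5, 0.1, -0.4]
gripper_width: 0.359
```

Emit:
arm_command([
  [[0,0.15,0,0],[0,0.1,0,0],[0,0,0,0]],
])

```text
clock: 12.0
ee_pos: [587.9, 299.0, 125.9]
tcp_rot: [-0.001, 0.774, 0.633, -0.001]
ft_force: [-6.8, -0.7, 1.8]
gripper_width: 0.364
```

Emit:
arm_command([
  [[0,0.1,0,0],[0,0,0,0],[0,0,0,0]],
])

```text
clock: 12.3
ee_pos: [588.5, 298.9, 125.9]
tcp_rot: [-0.001, 0.774, 0.633, -0.001]
ft_force: [-9.7, -0.4, 2.6]
gripper_width: 0.36
```

Emit:
arm_command([
  [[0,0,0,0],[0,0,0,0],[0,0,0,0],[0,0,0,0],[0,0,0,0],[0,0,0,0],[0,0,0,0],[0,0,0,0],[0,0,0,0],[0,0,0,0],[0,0,0,0]],
])

```text
clock: 13.4
ee_pos: [588.5, 298.9, 125.9]
tcp_rot: [-0.001, 0.774, 0.633, -0.001]
ft_force: [-9.3, -0.4, 2.7]
gripper_width: 0.362
```

```bash
python3 st.py
```

```text
t 13.4 lat 0.1 along 109.6 z-130 -3.8 F lat,along,down [-2.2 -9.  -2.7] tq [-0.12  1.79 -0.21] w 34.1
```

Emit:
arm_command([
  [[0,-0.15,0,0],[0,-0.12,0.1,0],[0,0,0,0],[0,0,0,0]],
])

```text
clock: 13.8
ee_pos: [586.7, 299.4, 125.1]
tcp_rot: [-0.0, 0.774, 0.633, -0.0]
ft_force: [-5.2, 0.6, 2.0]
gripper_width: 0.36
```

Emit:
arm_command([
  [[0,0,0,0],[0,0,0,0],[0,0,0,0],[0,0,-0.5,0],[0,0,-2,0],[0,0,-4,0],[0,0,-3,0]],
], fingers=6)

```text
clock: 14.5
ee_pos: [587.1, 299.3, 222.5]
tcp_rot: [0.0, 0.774, 0.633, 0.001]
ft_force: [-0.4, 0.1, 1.0]
gripper_width: 0.638
```

```bash
python3 st.py; python3 -c "
from h import *
rel(434.8,-50,150,.17+np.pi/2)"
```

```text
t 14.5 lat 0.3 along 108.3 z-130 92.3 F lat,along,down [-0.  -0.4 -1. ] tq [-0.04 -0.01 -0.01] w 60.0
t 14.5 tcp [587.1 299.3 222.5] F [-0.4  0.1  1. ] yaw 1.371 j6 -0.96 w 60.0 -> shift cm [-37.26  -8.     7.21] spin -0.37
```

Emit:
arm_command([
  [[-2,-1.5,0,0],[-4,-2,0,0],[-4.2,-1.5,0,0],[-4.2,-0.5,0,0],[-4.2,-0.5,0,0],[-4.2,-0.5,0,0],[-4.2,-0.5,0,0],[-4.2,-0.5,0,0],[-4,-0.3,0,0],[-2,-0.2,0,-0.12],[0,0,0,-0.12],[0,0,0,-0.13]],
], fingers=9.4)

```text
clock: 15.7
ee_pos: [434.6, -50.2, 220.6]
tcp_rot: [0.0, 0.643, 0.766, 0.0]
ft_force: [-0.6, 0.0, -0.2]
gripper_width: 1.001
```

```bash
python3 -c "
from h import *
rel(434.8,-50,64,.17+np.pi/2)"
python3 - <<'E'
import sys;sys.path.insert(0,'.')
from h import *
im=read_camera('side');read_camera('top')
for n in("jar_center","tape_center","glue_center"):print(n,[(round(d["conf"],2),d["box"]) for d in outline_of("side",n)][:2])
cv2.imwrite('pics/m1.png',cv2.resize(im[150:300,140:340],(800,600),interpolation=2)[:,:,::-1])
E
```

```text
t 15.7 tcp [434.6 -50.2 220.6] F [-0.6  0.  -0.2] yaw 1.744 j6 -1.94 w 94.1 -> shift cm [3.000e-02 1.000e-02 1.566e+01] spin 0.004
jar_center [(0.73, [219.4, 173.3, 19.8, 21.5])]
tape_center [(0.55, [195.3, 192.6, 27.7, 24.2])]
glue_center [(0.53, [307.2, 217.6, 16.6, 34.0])]
```

View pics/m1.png

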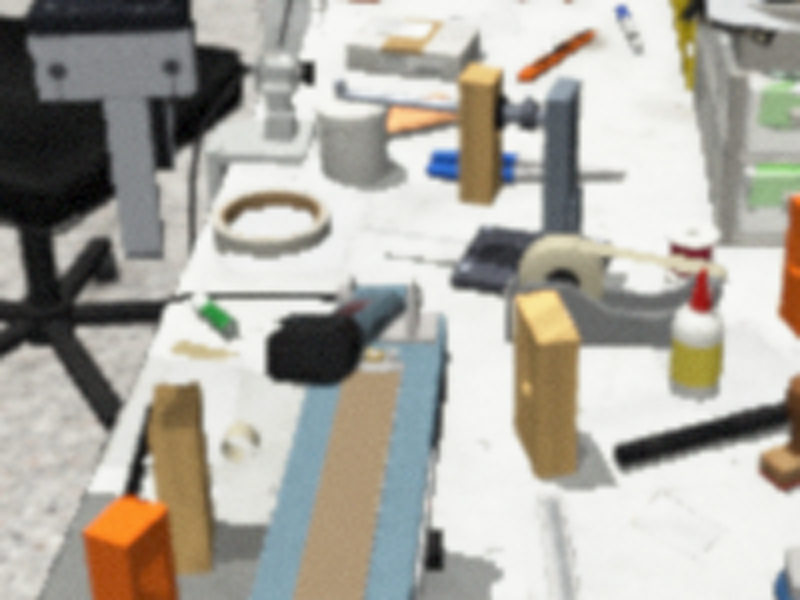

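The narrow block hangs at the pad (480,130) and the bystanders haven't moved. The orange decoy at (130,550) is close to the middle block, so I'll use a 6.6 cm opening.

Emit:
arm_command([
  [[0,0,1,0],[0,0,1,0],[0,0,2.5,0],[0,0,4,0],[0,0,4,0],[0,0,2.2,0],[0,0,0.95,0],[0,0,0,0]],
], fingers=6.6)

```text
clock: 16.75
ee_pos: [434.0, -49.3, 62.4]
tcp_rot: [-0.001, 0.645, 0.765, -0.001]
ft_force: [0.2, 0.2, -0.4]
gripper_width: 0.704
```

Emit:
arm_command([
  [[0,0,0,0],[0,0,0,0],[0,0,0,0],[0,0,0,0],[0,0,0,0]],
], fingers=0, force=30)

```text
clock: 17.25
ee_pos: [435.3, -49.5, 64.3]
tcp_rot: [0.001, 0.644, 0.765, 0.0]
ft_force: [0.5, 1.5, 7.2]
gripper_width: 0.487
```

Emit:
arm_command([
  [[0,0,-0.5,0],[0,0,-1.5,0],[0,0,-3,0],[0,0,-3,0],[0,0,-2,0],[0,0,0,0.14],[0,0,0,0.14],[0,0,0,0.09]],
])

```text
clock: 18.05
ee_pos: [434.5, -49.4, 163.8]
tcp_rot: [0.0, 0.776, 0.631, 0.0]
ft_force: [-1.0, 0.4, -1.6]
gripper_width: 0.489
```

```bash
python3 -c "
from h import *
rel(432,330.4,137.5,-.2+np.pi/2)"
```

```text
t 18.05 tcp [434.5 -49.4 163.8] F [-1.   0.4 -1.6] yaw 1.365 j6 -1.56 w 46.0 -> shift cm [37.14 -7.99  2.63] spin -0.005
```

Emit:
arm_command([
  [[2,-1,0,0],[3.8,-1.2,0,0],[4,-0.8,0,0],[4,-0.8,0,0],[4,-0.8,0,0],[4,-0.8,0,0],[4,-0.8,0,0],[4,-0.8,0,0],[4,-0.6,0,0],[2.5,-0.4,0,0],[0.8,0,1,0],[0,0,1,0]],
])

```text
clock: 19.25
ee_pos: [429.6, 330.2, 142.5]
tcp_rot: [0.0, 0.774, 0.634, -0.0]
ft_force: [-0.5, -0.7, -2.5]
gripper_width: 0.485
```

```bash
python3 st.py; python3 look.py 46 m2
```

```text
t 19.25 lat -0.6 along -52.3 z-130 12.4 F lat,along,down [-0.8 -0.4  2.5] tq [-0.    0.    0.01] w 45.6
t 19.25 tcp [429.6 330.2 142.5] F [-0.5 -0.7 -2.5] yaw 1.372 j6 -0.78 w 45.6 -> shift cm [0.07 0.23 0.5 ] spin 0.001
cost, centre z rel tcp, fwd offset (np.float32(0.08), -11, -2)
```

View pics/m2.png

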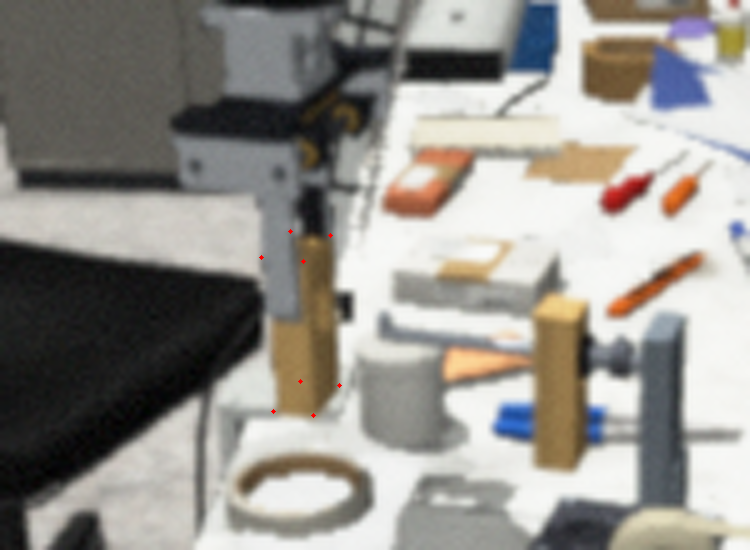

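Emit:
arm_command([
  [[0.1,0.6,0.3,0],[0,1,0.25,0],[0,0.8,0,0],[0,0.4,0,0],[0,0.2,0,0],[0,0.2,0,0],[0,0.2,0,0],[0,0.2,0,0],[0,0.2,0,0]],
])

```text
clock: 20.2
ee_pos: [467.4, 323.5, 138.0]
tcp_rot: [0.0, 0.774, 0.633, 0.0]
ft_force: [0.2, 0.6, -1.4]
gripper_width: 0.488
```

```bash
python3 st.py
```

```text
t 20.2 lat 0.3 along -14.0 z-130 8.0 F lat,along,down [0.6 0.1 1.4] tq [-0.05 -0.01 -0.01] w 45.9
```

Emit:
arm_command([
  [[0,0.2,0,0],[0,0.2,0,0],[0,0.2,0,0],[0,0.25,0,0]],
])

```text
clock: 20.6
ee_pos: [475.8, 321.8, 137.9]
tcp_rot: [0.0, 0.774, 0.633, -0.0]
ft_force: [0.1, 0.3, -1.6]
gripper_width: 0.492
```

Emit:
arm_command([
  [[0,0.25,0,0],[0,0.25,0,0],[0,0.25,0,0],[0,0.25,0,0]],
])

```text
clock: 21.0
ee_pos: [485.6, 319.8, 137.9]
tcp_rot: [-0.0, 0.774, 0.633, -0.0]
ft_force: [0.3, -0.1, -1.9]
gripper_width: 0.488
```

Emit:
arm_command([
  [[0,0.3,0,0],[0,0.4,0,0],[0,0.6,0,0],[0,0.8,0,0],[0,1,0,0],[0,0.6,0.3,0],[0,0.4,0.4,0],[0,0.4,0.3,0],[0,0.3,0.1,0],[0,0.2,0,0]],
])

```text
clock: 22.0
ee_pos: [534.5, 309.8, 126.7]
tcp_rot: [-0.0, 0.774, 0.633, -0.0]
ft_force: [-0.0, -0.3, -2.2]
gripper_width: 0.488
```

```bash
python3 st.py
```

```text
t 22.0 lat 0.2 along 54.6 z-130 -3.3 F lat,along,down [-0.3  0.   2.2] tq [-0.04 -0.02  0.01] w 45.8
```

Emit:
arm_command([
  [[0,0.5,0,0],[0,0.6,0,0],[0,0.5,0,0],[0,0.3,0,0],[0,0.2,0,0],[0,0.15,0,0]],
])

```text
clock: 22.6
ee_pos: [556.6, 305.4, 126.9]
tcp_rot: [-0.0, 0.774, 0.633, -0.0]
ft_force: [-0.2, 0.7, -2.0]
gripper_width: 0.486
```

Emit:
arm_command([
  [[0,0.15,0,0],[0,0.15,0,0],[0,0.1,0,0]],
])

```text
clock: 22.9
ee_pos: [560.5, 304.6, 127.0]
tcp_rot: [0.0, 0.774, 0.633, 0.0]
ft_force: [0.8, 0.3, -0.7]
gripper_width: 0.489
```

Emit:
arm_command([
  [[0,0.15,0,0],[0,0.1,0,0],[0,0,0,0]],
])

```text
clock: 23.2
ee_pos: [562.7, 304.2, 126.9]
tcp_rot: [-0.0, 0.774, 0.633, -0.0]
ft_force: [-3.6, 0.1, -0.5]
gripper_width: 0.491
```

Emit:
arm_command([
  [[0,0.1,0,0],[0,0.1,0,0],[0,0,0,0]],
])

```text
clock: 23.5
ee_pos: [564.1, 303.9, 126.9]
tcp_rot: [-0.0, 0.774, 0.633, -0.001]
ft_force: [-7.4, 0.5, 1.6]
gripper_width: 0.49
```

Emit:
arm_command([
  [[0,0.1,0,0],[0,0,0,0],[0,0,0,0]],
])

```text
clock: 23.8
ee_pos: [564.8, 303.7, 126.9]
tcp_rot: [-0.001, 0.774, 0.633, -0.001]
ft_force: [-11.1, 0.1, 3.0]
gripper_width: 0.489
```

Emit:
arm_command([
  [[0,0,0,0],[0,0,0,0],[0,0,0,0],[0,0,0,0],[0,0,0,0],[0,0,0,0],[0,0,0,0],[0,0,0,0],[0,0,0,0],[0,0,0,0],[0,0,0,0]],
])

```text
clock: 24.9
ee_pos: [564.8, 303.8, 126.9]
tcp_rot: [-0.001, 0.774, 0.633, -0.001]
ft_force: [-10.3, 0.3, 3.6]
gripper_width: 0.491
```

Emit:
arm_command([
  [[0,-0.1,0,0],[0,-0.15,0.15,0],[0,0,0.15,0],[0,0,0,0]],
])

```text
clock: 25.3
ee_pos: [563.1, 304.2, 123.7]
tcp_rot: [-0.0, 0.774, 0.633, -0.0]
ft_force: [-4.8, 1.2, -0.5]
gripper_width: 0.489
```

```bash
python3 st.py
```

```text
t 25.3 lat 0.3 along 83.7 z-130 -6.3 F lat,along,down [ 0.3 -5.   0.5] tq [ 0.27  0.82 -0.1 ] w 46.0
```

Emit:
arm_command([
  [[0,0,0.05,0],[0,0,0,0],[0,0,0,0],[0,0,0,0],[0,0,-0.5,0],[0,0,-2,0],[0,0,-4,0],[0,0,-3.5,0]],
], fingers=6.6)

```text
clock: 26.1
ee_pos: [563.3, 303.9, 225.4]
tcp_rot: [0.0, 0.774, 0.633, 0.0]
ft_force: [0.5, -0.2, -0.1]
gripper_width: 0.703
```

```bash
python3 st.py; python3 -c "
from h import *
rel(638.5,54,64,.27+np.pi/2)"
```

```text
t 26.1 lat 0.1 along 84.0 z-130 95.4 F lat,along,down [-0.1  0.5  0.1] tq [ 0.04  0.01 -0.04] w 66.1
t 26.1 tcp [563.3 303.9 225.4] F [ 0.5 -0.2 -0.1] yaw 1.371 j6 -0.93 w 66.1 -> shift cm [-23.01  12.32  16.14] spin -0.47
```

Emit:
arm_command([
  [[-2.5,1,0,0],[-4,2.2,0,0],[-4,2.2,0,0],[-4,2.2,0,0],[-4,2.2,0,0],[-3,1.6,0,0],[-1.5,0.9,1,-0.1],[0,0,1,-0.13],[0,0,1,-0.13],[0,0,1,-0.11],[0,0,0,0]],
], fingers=8.4)

```text
clock: 27.2
ee_pos: [637.9, 54.1, 182.5]
tcp_rot: [-0.001, 0.605, 0.796, -0.001]
ft_force: [0.3, 0.2, -1.0]
gripper_width: 0.894
```

```bash
python3 -c "
from h import *
rel(638.5,54,64,.27+np.pi/2)
im=read_camera('side')
cv2.imwrite('pics/w1.png',cv2.resize(im[130:280,200:360],(640,600),interpolation=2)[:,:,::-1])"
```

```text
t 27.2 tcp [637.9  54.1 182.5] F [ 0.3  0.2 -1. ] yaw 1.843 j6 -1.82 w 84.0 -> shift cm [-0.03  0.08 11.85] spin 0.002
```

View pics/w1.png

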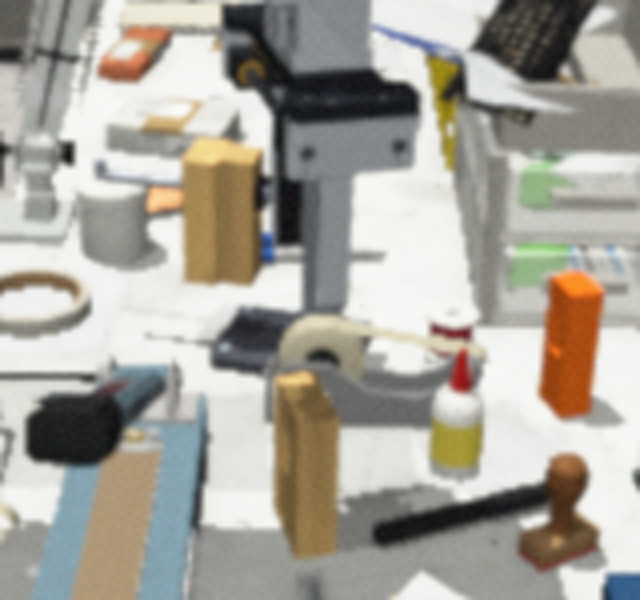

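Both hung blocks sit face to face at crop (222,210). The gripper is above the wide block at (305,465). I descend and grip.

Emit:
arm_command([
  [[0,0,1,0],[0,0,2.5,0],[0,0,3.5,0],[0,0,3,0],[0,0,1.3,0],[0,0,0.5,0],[0,0,0,0],[0,0,0,0]],
])

```text
clock: 28.05
ee_pos: [639.1, 54.2, 67.1]
tcp_rot: [0.001, 0.606, 0.796, 0.001]
ft_force: [-0.8, 0.0, 0.3]
gripper_width: 0.895
```

Emit:
arm_command([
  [[0,0,0,0],[0,0,0,0],[0,0,0,0],[0,0,0,0],[0,0,0,0],[0,0,0,0]],
], fingers=0, force=30)

```text
clock: 28.65
ee_pos: [638.4, 54.2, 65.7]
tcp_rot: [0.0, 0.605, 0.796, 0.0]
ft_force: [-1.0, 0.1, 2.9]
gripper_width: 0.613
```

Emit:
arm_command([
  [[0,0,-0.5,0],[0,0,-1.5,0],[0,0,-3.5,0],[0,0,-4,0],[0,0,-4,0],[0,0,-2.5,0.1],[0,0,0,0.13],[0,0,0,0.13],[0,0,0,0.11]],
])

```text
clock: 29.55
ee_pos: [638.1, 54.2, 226.7]
tcp_rot: [0.0, 0.776, 0.631, 0.0]
ft_force: [0.5, -0.5, -1.6]
gripper_width: 0.617
```

```bash
python3 -c "
from h import *
rel(420,170,225,-.2+np.pi/2);rel(430,330.4,139,-.2+np.pi/2)"
```

```text
t 29.55 tcp [638.1  54.2 226.7] F [ 0.5 -0.5 -1.6] yaw 1.366 j6 -1.34 w 58.0 -> shift cm [  6.9  -23.72   0.15] spin -0.005
t 29.55 tcp [638.1  54.2 226.7] F [ 0.5 -0.5 -1.6] yaw 1.366 j6 -1.34 w 58.0 -> shift cm [ 22.8  -26.01   8.75] spin -0.005
```

Emit:
arm_command([
  [[0.5,-2,0,0],[1,-4,0,0],[1.2,-4.2,0,0],[1.2,-4.2,0,0],[1.5,-4.2,0,0],[2,-3.4,0,0],[3,-2,0,0],[4,-1,0,0],[4,-0.6,0,0],[3,-0.3,0,0],[1.4,-0.1,0,0],[0,0,0,0]],
])

```text
clock: 30.75
ee_pos: [428.6, 330.1, 225.7]
tcp_rot: [0.0, 0.774, 0.634, 0.0]
ft_force: [0.0, 0.3, -2.4]
gripper_width: 0.618
```

```bash
python3 -c "
from h import *
rel(430,330.4,139,-.2+np.pi/2)";python3 look.py 58 w2; python3 st.py
```

```text
t 30.75 tcp [428.6 330.1 225.7] F [ 0.   0.3 -2.4] yaw 1.373 j6 -0.78 w 58.1 -> shift cm [0.06 0.14 8.67] spin 0.002
t 30.75 tcp [428.6 330.1 225.7] F [ 0.   0.3 -2.4] yaw 1.373 j6 -0.78 w 58.1 -> shift cm [0.1  0.33 8.82] spin 0.002
cost, centre z rel tcp, fwd offset (np.float32(0.079), -13, 0)
t 30.8 lat -2.0 along -53.1 z-130 95.6 F lat,along,down [-0.4  0.5  1.7] tq [ 0.01  0.01 -0.04] w 57.9
```

View pics/w2.png

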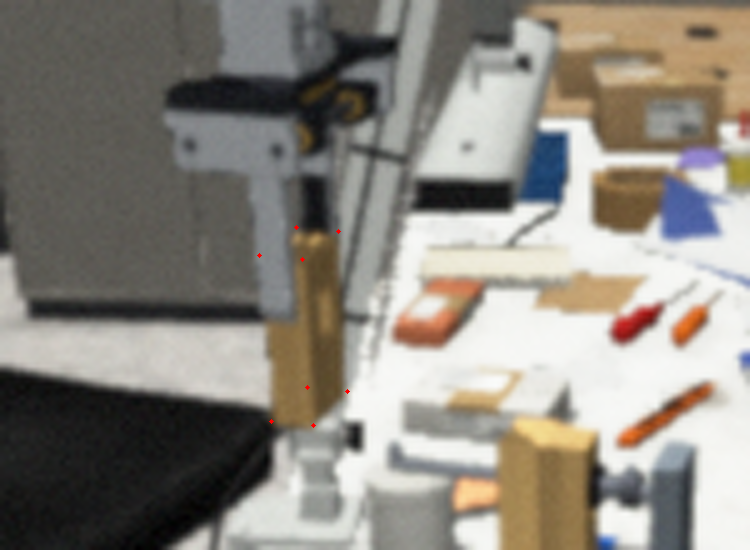

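Emit:
arm_command([
  [[0.1,0,1,0],[0.1,0,3,0],[0,0,3,0],[0,0.5,1.3,0],[0,1,0.4,0],[0,0.8,0,0],[0,0.4,0,0],[0,0.3,0,0],[0,0.2,0,0],[0,0.2,0,0]],
])

```text
clock: 31.8
ee_pos: [462.6, 324.5, 138.8]
tcp_rot: [0.0, 0.774, 0.633, 0.0]
ft_force: [0.7, 0.3, -2.0]
gripper_width: 0.616
```

```bash
python3 st.py
```

```text
t 31.8 lat 0.3 along -18.8 z-130 8.8 F lat,along,down [0.4 0.6 2. ] tq [-0.   -0.05  0.02] w 57.9
```

Emit:
arm_command([
  [[0,0.2,0,0],[0,0.2,0,0],[0,0.2,0,0],[0,0.2,0,0],[0,0.2,0,0]],
])

```text
clock: 32.3
ee_pos: [472.3, 322.5, 138.4]
tcp_rot: [0.0, 0.774, 0.633, -0.0]
ft_force: [-0.7, -0.2, -2.4]
gripper_width: 0.613
```

Emit:
arm_command([
  [[0,0.25,0,0],[0,0.25,0,0],[0,0.25,0,0],[0,0.25,0,0],[0,0.25,0,0],[0,0.25,0,0]],
])

```text
clock: 32.9
ee_pos: [487.1, 319.5, 138.4]
tcp_rot: [-0.0, 0.774, 0.633, -0.0]
ft_force: [-0.2, -0.1, -2.2]
gripper_width: 0.613
```

Emit:
arm_command([
  [[0,0.4,0,0],[0,0.6,0,0],[0,0.7,0,0],[0,0.6,0,0],[0,0.3,0.3,0],[0,0.3,0.5,0],[0,0.3,0.3,0],[0,0.3,0,0],[0,0.3,0,0],[0,0.2,0,0],[0,0.15,0,0]],
])

```text
clock: 34.0
ee_pos: [527.8, 311.3, 127.6]
tcp_rot: [0.0, 0.774, 0.633, 0.0]
ft_force: [-0.5, 0.2, -1.1]
gripper_width: 0.617
```

```bash
python3 st.py
```

```text
t 34.0 lat 0.2 along 47.7 z-130 -2.4 F lat,along,down [ 0.1 -0.6  1.1] tq [ 0.03 -0.01 -0.02] w 58.0
```

Emit:
arm_command([
  [[0,0.25,0,0],[0,0.2,0,0],[0,0.15,0,0]],
])

```text
clock: 34.3
ee_pos: [533.6, 310.1, 127.5]
tcp_rot: [0.0, 0.774, 0.633, 0.0]
ft_force: [-0.0, 0.3, -1.6]
gripper_width: 0.616
```

Emit:
arm_command([
  [[0,0.15,0,0],[0,0.15,0,0],[0,0.1,0,0]],
])

```text
clock: 34.6
ee_pos: [536.6, 309.3, 127.3]
tcp_rot: [-0.001, 0.774, 0.633, -0.001]
ft_force: [-8.8, -1.5, 1.1]
gripper_width: 0.613
```

Emit:
arm_command([
  [[0,0,0,0],[0,0.05,0,0],[0,0,0,0]],
])

```text
clock: 34.9
ee_pos: [536.9, 309.2, 127.3]
tcp_rot: [-0.001, 0.774, 0.633, -0.001]
ft_force: [-8.9, -0.4, 1.4]
gripper_width: 0.612
```

Emit:
arm_command([
  [[0,0.05,0,0],[0,0,0,0],[0,0,0,0],[0,0,0,0],[0,0,0,0],[0,0,0,0],[0,0,0,0],[0,0,0,0],[0,0,0,0],[0,0,0,0],[0,0,0,0],[0,0,0,0]],
])

```text
clock: 36.1
ee_pos: [537.2, 309.2, 127.3]
tcp_rot: [-0.001, 0.774, 0.633, -0.001]
ft_force: [-9.4, -0.8, 2.6]
gripper_width: 0.614
```

Emit:
arm_command([
  [[0,-0.1,0,0],[0,-0.15,0.15,0],[0,0,0.15,0],[0,0,0,0]],
])

```text
clock: 36.5
ee_pos: [535.8, 309.7, 124.6]
tcp_rot: [-0.0, 0.774, 0.633, 0.0]
ft_force: [-4.0, 0.3, 2.6]
gripper_width: 0.612
```

```bash
python3 st.py
```

```text
t 36.5 lat 0.3 along 55.9 z-130 -5.4 F lat,along,down [-0.5 -4.  -2.6] tq [ 0.13  0.72 -0.07] w 57.5
```

Now I release, rise and back away.

Emit:
arm_command([
  [[0,0,0,0],[0,0,0,0],[0,0,0,0],[0,0,0,0],[0,0,-0.5,0],[0,0,-2,0],[0,0,-4,0],[0,0,-4,0],[0,-3,-2,0],[0,-4,0,0],[0,-4,0,0],[0,-3,0,0]],
], fingers=7.8)

```text
clock: 37.7
ee_pos: [396.9, 337.6, 250.1]
tcp_rot: [-0.0, 0.774, 0.633, 0.0]
ft_force: [0.9, 1.6, 0.7]
gripper_width: 0.83
```

Emit:
arm_command([
  [[0,-3,0,0],[0,-3,0,0],[0,0,0,0],[0,0,0,0]],
])

```text
clock: 38.1
ee_pos: [339.9, 349.5, 250.1]
tcp_rot: [0.0, 0.774, 0.633, 0.001]
ft_force: [0.6, -0.3, 0.0]
gripper_width: 0.829
```

```bash
python3 st.py; python3 -c "
from h import *
a=read_camera('side');b=read_camera('top')
for n in('jar_center','tape_center','glue_center'):print(n,[(round(d['conf'],2),d['box']) for d in outline_of('side',n)][:1],[(round(d['conf'],2),d['box']) for d in outline_of('top',n)][:1])
cv2.imwrite('pics/fin.png',np.hstack([cv2.resize(a[150:250,190:290],(400,400),interpolation=2),cv2.resize(b[180:280,200:300],(400,400),interpolation=2)])[:,:,::-1])"
```

```text
t 38.1 lat 0.6 along -143.9 z-130 120.2 F lat,along,down [-0.2  0.6 -0. ] tq [-0.06  0.04 -0.02] w 77.9
jar_center [(0.82, [216.4, 174.4, 20.9, 21.5])] [(0.68, [177.6, 263.2, 24.7, 17.5])]
tape_center [(0.93, [194.0, 196.2, 29.3, 18.8])] [(0.83, [220.6, 272.5, 31.7, 31.0])]
glue_center [(0.74, [311.2, 222.3, 10.6, 27.0])] [(0.62, [293.7, 173.6, 11.5, 14.8])]
```

View pics/fin.png

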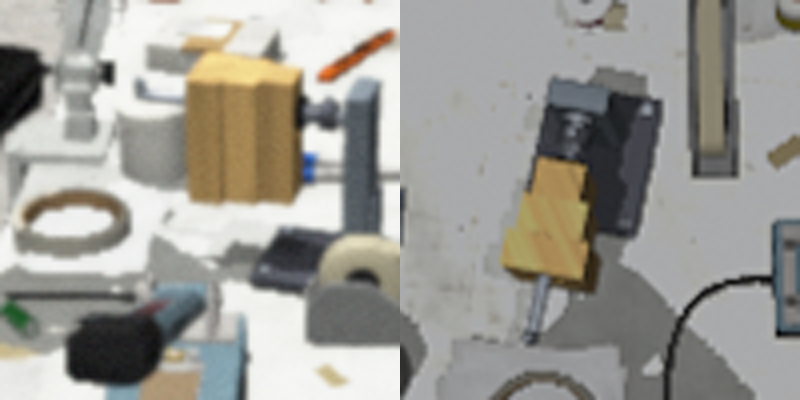

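The final picture shows all three blocks hanging face to face behind the tip, narrow at the pad, then middle, then wide in front. The bystanders haven't moved.

```bash
python3 -c "
from rig import *
print(job_done())"
```

```text
the job is handed in; nothing more can be done
None
```

The job is handed in at about 38 s of the 72 s allowed. All three blocks hang on the bar in the asked order: narrow at the sprung stop, then middle, then wide in front.

- **Threading:** each block went over the upturned tip in steps of 2–3 mm per 0.1 s, with no contact force showing at the readings between steps.
- **Pushes:** I pushed each one back and held it for about 1.1–1.2 s, at roughly 9–10 N for the narrow, 10–11 N for the middle and 9–9.5 N for the wide block.
- **Narrow block's first grip:** it was 20 mm too high because the fingers were still closing when I lifted. Lowering it onto the bar then pressed down with about 21 N for a moment (wrist about 24 N in all, including about 9 N along the bar). That is over your 20 N figure, though it was not one of the pushes. I let it hang, gripped it lower and then made the push.
- **Last checks:** the final pictures show the three blocks face to face behind the tip and the gripper clear of everything. The jar, tape roll and glue bottle are where they started, to within the few pixels the networks vary by.

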